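# Spin-check a cake turntable and stop it on its pointer

## Task

Check that the decorating turntable runs freely and set it for the next cake: with a fingertip, flick the upright peg on its disc so that the disc spins anticlockwise seen from above, and have your finger off it before the peg first comes to the fixed pointer. Let the peg run freely past the pointer at least once; then, on a later pass and while it is still turning, brake the disc with a fingertip so that the peg stops in line with the pointer, in one go (not at rest elsewhere and then nudged round), and keep the fingertip pressed on the disc for a second so that it stays. Then take the hand away, leaving the peg at the pointer and the little cakes and other things on the bench where they are.

Things in the scene. Friction and masses are not known exactly. Their poses are not given: they have to be found in the camera images.
- turntable: The cake turntable, fixed to the bench: an aluminium foot 170 mm across (origin at the centre of its underside, on the bench) carries a round disc whose top is 85 mm high. z is up; -x points from the axis to the fixed pointer. It may stand turned so that the pointer faces up to about 70 degrees either way from the robot.
- disc (a joint): Angle of the 240 mm white disc, rad, growing anticlockwise from above, no stops, counting on through whole turns; 0, 6.283, 12.566..: peg in line with the pointer. Starts at rest, 0.8 to 4.6. About 0.9 kg, 0.0067 kg m2, 15 mm thick, flat on top. Very free, no spring: it loses about 0.12 rad/s plus 5% of its speed each second (from 2.5 rad/s it runs about 2.5 turns).
- peg (a point): Centre of the top of the finger peg: an upright black pin, 16 mm in diameter, standing 30 mm above the disc's top face (from 85 to 115 mm above the bench), 98 mm from the disc's axis. It is fixed to the disc and turns with it.
- mark (a point): Where the centre of the peg's top is when the peg is exactly in line with the pointer: 98 mm from the disc's axis, towards the pointer, 115 mm above the bench. Nothing stands there but the peg when it comes by.
- pointer_tip (a point): Inward tip of the fixed flat triangular pointer of dark steel, 126 mm from the axis (6 mm outside the disc's edge), 78 mm above the bench. Its upright post, 31 mm wide, stands 174 to 180 mm from the axis and is also 78 mm high, 7 mm lower than the disc's top; a strip on the bench joins it to the foot.
- hub (a point): Centre of the disc's top face, on its axis, 85 mm above the bench.
- cake0: A ring-shaped little cake, 74 mm across, 32 mm high, loose on the bench beside the turntable. Leave alone. Origin at the centre of its underside.
- cake1: A ring-shaped little cake, 74 mm across, 32 mm high, loose on the bench beside the turntable. Leave alone. Origin at the centre of its underside.
- cake2: A ring-shaped little cake, 74 mm across, 32 mm high, loose on the bench beside the turntable. Leave alone. Origin at the centre of its underside.
- cup: A steel cup, 72 mm across, 85 mm high, standing to the left. Leave alone. Origin at the centre of its underside.
- jar: A pale lidded jar, 56 mm across, 90 mm high, standing to the left. Leave alone. Origin at the centre of its underside.
- spatula: A spatula with a black handle lying to the right, along its own x axis, about 0.25 m long. Leave alone.
- scraper: A bench scraper with a steel blade and black grip, 80 by 120 mm, 12 mm high, lying to the right. Leave alone. Origin at the centre of its underside.

How it is judged:
By the outcome, as a careful person would: the job done as asked, in the order asked, and still so for the second after the job is handed in, with the robot touching nothing.
It also fails if it takes over 54 s, if anything falls off the work surface, if the arm or the gripper's body presses on something with over 40 N, if the wrist force passes 120 N, or if a joint passes its speed limit or range.

## Robot

A 6-joint arm with a two-finger parallel gripper is mounted at the origin on the work surface. World frame = base frame: x ahead of the robot, y to its left, z up, the work surface at z = 0. Lengths are in m, angles in degrees, forces in N, time in s.
With the tool pointing down it reaches from about 0.35 to 0.875 m from the base axis. Payload 4.2 kg.
Tool frame: the origin (TCP) lies at the very end of the fingers, on their centre line; the grasp point (between the pads) lies 19 mm behind it (r.grip_point_offset is the distance from the TCP to the grasp point, in m); z points along the fingers, y is the line along which they close (so a half turn about z gives the same grasp; the last joint's range is limited). The gripper opens to 87 mm and grips with 3 to 60 N. Pads are 19 mm wide; open, the fingers measure 117 mm over their backs; the gripper's body (75 mm by 190 mm) begins 51 mm behind the grasp point.
Start: joints at [-52.85, 22.042, 0.453, 0, -68.411, -14.817], TCP at [0.238, -0.578, 0.223] pointing down, gripper open.
Joint ranges: [-179.83, 179.83], [-69.29, 118.12], [-61.27, 80.66], [-181.25, 117.63], [-171.15, -9.14], [-177.46, 177.46]. Speed limits (degrees/s): [159.86, 159.86, 180, 180, 180, 180].

## Interface

Orientations are given as a 3x3 rotation matrix whose columns are the frame's x, y, z axes.
In Python, from station import r, cams gives the robot as it stands. The module is installed in compiled form; this text tells all that it offers.
- The arm moves only by the shell command python3 -m handwheel 'ROWS'. ROWS is JSON, a list that holds one entry, the list of rows, each a list of 7 numbers: the turn, a rotation vector about the tool's x, y, z in units of 6 degrees (1.0 is 6 degrees), then the shift along the tool's x, y, z in m, then the finger opening in m, from 0 to 0.087. In form: [[[ax, ay, az, x, y, z, jaw], ...]]. A call has 1 to 12 rows; each row shifts and turns the commanded pose from where the row before left it, along the tool's axes as they then stand; what a row does not reach is not made up. A row lasts 1/10 s, in which the tool goes at most 50 mm and 8.59 degrees, less where a joint would pass 70% of its speed; a pose out of reach is approached as far as the arm can. A call with a gripper value outside its range is refused whole. The fingers move at their own pace and stop on an object; the grip force is fixed at half the most. Time passes only in rows, so rows that do not move let the fingers close. It gives the time, the measured TCP pose, the force, the opening and the grip force at its end, in the units of the state.
- r.sense(): the state, without advancing time (a new reading comes with each control period).
- cams.capture(name): name is "scene" or "top" or "wrist"; returns the picture (384x512x3 uint8, red, green, blue); there is no depth.
- cams.get_calibration(name): a dict with "camera_matrix" (3x3 intrinsics, pixels), "k1" (the pictures are not rectified: a ray, as slopes to the right and down, at radius r is drawn at 1 + k1 r^2 times it, then the intrinsics apply), "rvec" (rotation vector, rad) and "tvec" (3), from world to camera coordinates, as OpenCV has them; the wrist camera has in their place "T_tool_cam" (4x4, takes a point from camera to tool coordinates, whose origin is the TCP and whose axes are the flange's). Camera axes: x right, y down, z forward; pixel columns grow to the right and rows downward; lengths in m; the calibration is good to about 2 mm. A picture is of the moment at which its call begins: read the wrist's pose just before it. get_calibration takes no time and is no camera call.
- r.finish_job(): hands the job in; it is judged then, once.
The state is a dict: "time_s": time; "joints": joint angles; "joint_velocities": joint speeds; "effort": joint torques, N m; "tcp_pos": TCP position; "ee_rot": TCP orientation; "wrist_force": force on the tool from outside, world axes, zero at the start; "moment": the same for the moment, N m; "gripper_width": opening from 0.0 (shut) to 1.0 (fully open); "gripper_force": force on a finger pad.
Only numpy, scipy, OpenCV 4.12 (cv2) and the standard library are available. Lean on these libraries where they do the work, as an engineer would, in place of code of your own. Each camera call takes 0.05 s, during which the arm holds its last target. There are 200 camera calls.

## Working session

There is one attempt and no reset: what is moved stays moved. The work goes in short steps, Python scripts to look and compute and a shell command to move; the robot and the scene stay as the last step left them, time stands still between calls to the robot, and variables do not carry over. Pictures are saved under pics/ and viewed, at most 10 in all, crops included, and the job is handed in when it is done.

```bash
mkdir -p pics; ls; python3 - <<'E'
from station import r,cams
import cv2,json
s=r.sense();print(s)
for n in("top","scene"):
    im=cams.capture(n);cv2.imwrite(f"pics/{n}0.png",im[:,:,::-1])
    print(n,cams.get_calibration(n))
print(cams.get_calibration("wrist"))
E
```

```text
pics
{'time_s': 0.0, 'joints': array([-5.28501395e+01,  2.20900810e+01,  3.78990855e-01, -3.01660388e-02,
       -6.84115217e+01, -1.48174909e+01]), 'joint_velocities': array([ 0.05524248, -0.00163981, -0.00397488,  0.01127799, -0.01725816,
       -0.04848099]), 'effort': array([ 6.79645473e-04, -3.90658486e+01,  1.87407392e+01,  4.21986088e+00,
        1.10988037e-02, -1.98812522e-04]), 'tcp_pos': array([ 0.23728257, -0.57754101,  0.22145834]), 'ee_rot': array([[-9.25068951e-01, -3.79798132e-01, -9.02098054e-04],
       [-3.79799196e-01,  9.25066790e-01,  2.00129924e-03],
       [ 7.44112380e-05,  2.19395590e-03, -9.99997591e-01]]), 'wrist_force': array([-0.72566553,  0.22721595,  0.66445285]), 'moment': array([ 0.05757725, -0.02050333,  0.04757366]), 'gripper_force': 0.0, 'gripper_width': 1.0034055987799693}
top {'camera_matrix': array([[360.69997127,   0.        , 254.57523556],
       [  0.        , 360.69997127, 190.6727141 ],
       [  0.        ,   0.        ,   1.        ]]), 'k1': -0.02155965406490651, 'rvec': array([ 2.16642022, -2.0423696 ,  0.2295637 ]), 'tvec': array([-0
[... 216 characters left out ...]
, 'k1': -0.0016201571003035715, 'rvec': array([ 0.73302471,  2.49362433, -1.22570038]), 'tvec': array([ 0.5326126 , -0.12257374,  1.40324818])}
{'camera_matrix': array([[313.37541997,   0.        , 252.96919861],
       [  0.        , 313.37541997, 186.77932836],
       [  0.        ,   0.        ,   1.        ]]), 'k1': -0.03460253908941479, 'T_tool_cam': array([[-1.23212745e-03, -9.70285671e-01, -2.41959086e-01,
         6.70483797e-02],
       [ 9.99999212e-01, -1.13767030e-03, -5.30094941e-04,
         1.30294031e-04],
       [ 2.39073859e-04, -2.41959548e-01,  9.70286308e-01,
        -1.62777472e-01],
       [ 0.00000000e+00,  0.00000000e+00,  0.00000000e+00,
         1.00000000e+00]])}
```

View pics/top0.png

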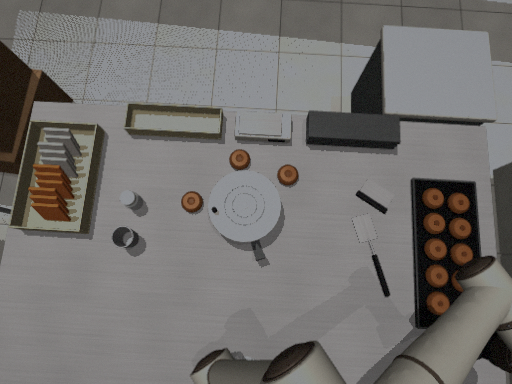

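View pics/scene0.png

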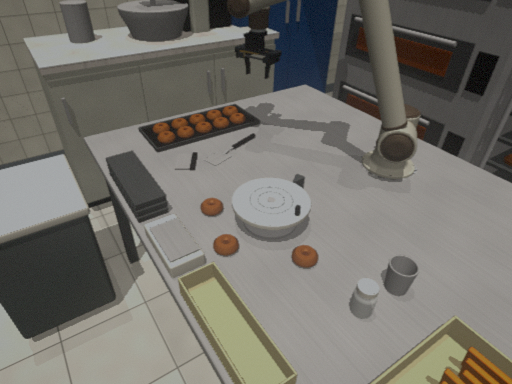

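The top picture shows the disc centred near (245,207), the peg at (214,210) and the pointer at (258,250). The cakes are at (192,202), (240,159) and (288,175). In the scene picture the disc is at (271,203), the peg at (298,210) and the pointer at (298,182).

```bash
cat > h.py <<'E'
import numpy as np,cv2
from station import r,cams
def camT(n,s=None):
    c=cams.get_calibration(n)
    if n=="wrist":
        T=c["T_tool_cam"];R=s["ee_rot"]@T[:3,:3];o=s["tcp_pos"]+s["ee_rot"]@T[:3,3]
    else:
        R=cv2.Rodrigues(c["rvec"])[0].T;o=-R@c["tvec"]
    return c,R,o
def ray(n,p,z,s=None):
    c,R,o=camT(n,s);K=c["camera_matrix"]
    u=cv2.undistortPoints(np.array(p,float).reshape(-1,1,2),K,np.array([c["k1"],0,0,0.])).reshape(-1,2)
    d=np.c_[u,np.ones(len(u))]@R.T
    return o+d*((z-o[2])/d[:,2])[:,None]
def peg(im,c,lo=70):  # unused-safe
    pass
def proj(n,P,s=None):
    c,R,o=camT(n,s);q=(np.array(P).reshape(-1,3)-o)@R;x=q[:,:2]/q[:,2:]
    x=x*(1+c["k1"]*(x**2).sum(1))[:,None];K=c["camera_matrix"]
    return x*[K[0,0],K[1,1]]+K[:2,2]
E
python3 - <<'E'
from h import *
im=cv2.imread("pics/top0.png");g=cv2.cvtColor(im,cv2.COLOR_BGR2HSV)
V=g[:,:,2]
print(V[207,200:292:3],V[160:260:3,245])
dark=(V<60).astype('uint8');dark[:160]=0;dark[265:]=0;dark[:,:200]=0;dark[:,290:]=0
n,l,st,ce=cv2.connectedComponentsWithStats(dark);print(st[1:],ce[1:])
m=((V>40)&(V<125)).astype('uint8');
print(V[238:266,246:272])
cv2.imwrite("pics/crop.png",cv2.resize(im[155:275,170:310],None,fx=5,fy=5,interpolation=cv2.INTER_CUBIC))
E
```

```text
[ 55 128 139 149  94  84 150 149 125 150 151 151 150 149 149 152 149 149
 149 147 148 147 148 149 149 150 151  83 132 133 132] [128  96  58  87 148 150 149 149 149 150 149 130 148 149 150 150 137 149
 149 127 148 149 143 150 151 148 149 138  89  90  91 137 135 137]
[[245 162   5   6  10]
 [237 167   7   4   9]
 [280 182   1   1   1]
 [284 184   2   1   2]
 [288 184   1   1   1]
 [202 199   1   1   1]
 [201 202   2   2   4]
 [200 205   2   3   5]
 [212 208   5   5  20]
 [251 240  10  10  53]
 [256 258   9   3  11]] [[246.7        165.1       ]
 [240.33333333 168.55555556]
 [280.         182.        ]
 [284.5        184.        ]
 [288.         184.        ]
 [202.         199.        ]
 [201.5        202.5       ]
 [200.4        205.8       ]
 [214.05       209.75      ]
 [255.32075472 244.20754717]
 [259.90909091 258.90909091]]
[[150 151 149 150 149 148 150 150 150 148 150 150 147 127  95  90  89  87
   92  88  90  86  89  85  86  90]
 [149 149 151 148 149 149 150 150 152 148 137 122  85  78  88  88  90  90
   89  87  87  88  89  88  88  91]
 [148 147 149 147 149 147 148 129 117  81 
[... 2092 characters left out ...]
54  81  85
   83  91  89  94 131 133 132 133]
 [137 135 137 137 138 136 132 125 128 124  50  54  54  86  90  85  88  89
   89  89  90  91 129 132 135 133]
 [139 137 137 134 134 137 129 135 136 135 130  91  88  92  90  87  91  93
   91  92  88  93  95 131 136 135]
 [135 136 138 137 136 135 137 137 137 134 137 138  95  93  91  90  89  92
   90  91  88  91  88 132 134 133]
 [135 137 135 136 135 137 137 135 137 136 137 134  96  90  92  88  87  90
   91  88  89  87  92  95 132 133]
 [136 135 133 137 134 136 134 137 137 135 135 135 131  96  90  88  89  87
   91  88  89  90  92  89 134 133]
 [135 133 137 134 132 134 136 136 139 137 135 134 135  94  87  89  91  88
   88  87  90 128 129 128 131 133]]
```

View pics/crop.png

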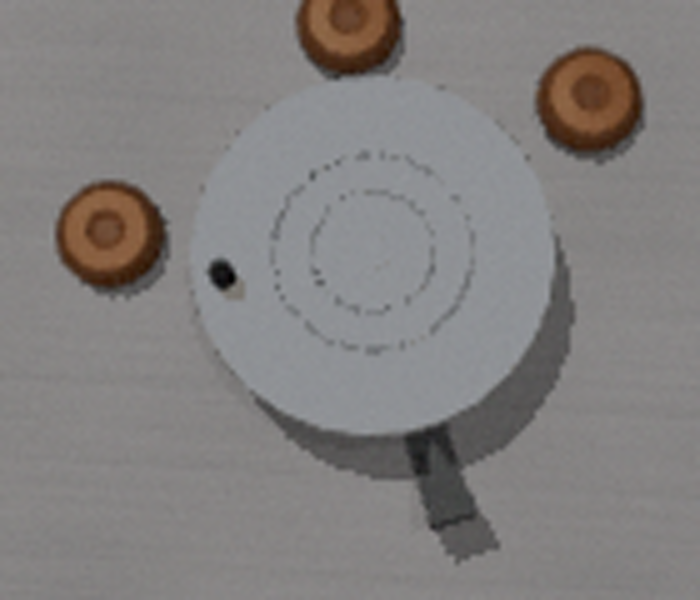

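```bash
python3 - <<'E'
from h import *
im=cv2.imread("pics/top0.png");V=cv2.cvtColor(im,cv2.COLOR_BGR2HSV)[:,:,2]
m=(V>142).astype('uint8');m=cv2.morphologyEx(m,cv2.MORPH_CLOSE,np.ones((5,5)))
n,l,st,ce=cv2.connectedComponentsWithStats(m);k=l[207,245]
c=max(cv2.findContours((l==k).astype('uint8'),0,1)[0],key=cv2.contourArea)
h=cv2.convexHull(c)[:,0]; W=ray("top",h,.085)[:,:2]
A=np.c_[2*W,np.ones(len(W))];s=np.linalg.lstsq(A,(W**2).sum(1),rcond=None)[0];hub=s[:2];print("hub",hub,"R",np.sqrt(s[2]+hub@hub))
P=ray("top",[[213.9,209.3]],.112)[0,:2]-hub
po=ray("top",[[260.4,259.6],[256,240]],.078)[:,:2]-hub
print("peg",np.linalg.norm(P),np.degrees(np.arctan2(P[1],P[0])))
for q in po: print("ptr",np.linalg.norm(q),np.degrees(np.arctan2(q[1],q[0])))
print(camT("top")[2])
for n,p in(("c",[192,202]),("c",[240,159]),("c",[288,175])):print(ray("top",[p],.03)[0])
print(ray("top",[[130,195],[124,233]],.09),ray("top",[[360,215],[385,290],[370,200]],.01))
E
```

```text
hub [0.58718962 0.02560453] R 0.11765926099054216
peg 0.09702282790924958 105.29759413185843
ptr 0.18405136060432073 -159.90574108844015
ptr 0.1207373881911699 -157.7589598741018
[ 0.37846774 -0.01531611  1.24414359]
[0.59562572 0.20587296 0.03      ]
[0.75887516 0.05216431 0.03      ]
[ 0.71078688 -0.11865011  0.03      ]
[[0.59598724 0.39987207 0.09      ]
 [0.47142066 0.40268031 0.09      ]] [[ 0.58798038 -0.37519247  0.01      ]
 [ 0.34071638 -0.45784458  0.01      ]
 [ 0.64310174 -0.41054428  0.01      ]]
```

Hub is at about (0.587, 0.026). The pointer lies towards -159°, and the peg is at 105°, which is 95° before the pointer going anticlockwise. The tool's x axis already lies along the push direction, so I'm moving behind the peg with the fingers closed.

```bash
python3 -m handwheel '[[[0,0,0,-0.037,0.0325,0,0],[0,0,0,-0.037,0.0325,0,0],[0,0,0,-0.037,0.0325,0,0],[0,0,0,-0.037,0.0325,0,0],[0,0,0,-0.037,0.0325,0,0],[0,0,0,-0.037,0.0325,0,0],[0,0,0,-0.037,0.0325,0,0],[0,0,0,-0.037,0.0325,0,0],[0,0,0,-0.037,0.0325,0,0],[0,0,0,-0.037,0.0325,0,0],[0,0,0,-0.037,0.0325,0,0],[0,0,0,-0.037,0.0325,0,0]]]'
```

```text
time_s: 1.3
tcp_pos: [0.5002, -0.0466, 0.2225]
ee_rot: [[-0.925, -0.38, -0.0], [-0.38, 0.925, 0.0], [0.0, 0.0, -1.0]]
wrist_force: [0.2, -0.9, 0.3]
gripper_width: 0.032
gripper_force: 0.0
```

```bash
python3 -m handwheel '[[[0,0,0,-0.037,0.0325,0,0],[0,0,0,-0.037,0.0325,0,0],[0,0,0,-0.037,0.0325,0,0],[0,0,0,-0.037,0.0325,0,0],[0,0,0,0,0,0,0],[0,0,0,0,0,0,0]]]'; python3 - <<'E'
from h import *
s=r.sense();print(s["time_s"],s["tcp_pos"],s["ee_rot"],s["joints"],s["gripper_width"],s["wrist_force"])
im=cams.capture("wrist")[:,:,::-1];cv2.imwrite("pics/w1.png",im);np.save("w1.npy",np.r_[s["tcp_pos"],s["ee_rot"].ravel()])
E
```

```text
time_s: 1.9
tcp_pos: [0.5872, 0.1289, 0.2213]
ee_rot: [[-0.924, -0.382, -0.002], [-0.382, 0.924, -0.001], [0.002, 0.0, -1.0]]
wrist_force: [0.1, -0.8, 0.5]
gripper_width: 0.001
gripper_force: 0.0
1.9 [0.58721217 0.12887444 0.22125376] [[-9.24345415e-01 -3.81549748e-01 -2.31185089e-03]
 [-3.81548827e-01  9.24348300e-01 -8.44402311e-04]
 [ 2.45913693e-03  1.01564590e-04 -9.99996971e-01]] [ 2.77832580e+01  1.98500916e+01 -3.05521265e+00 -2.05399233e-02
 -6.72344378e+01 -9.53455688e+01] 0.0014261976744116588 [ 0.1377175  -0.82050319  0.50549287]
```

View pics/w1.png

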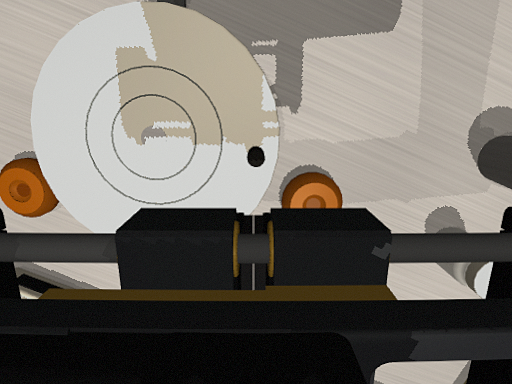

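The wrist view shows the disc with its ring centre near (153,136) and the peg top at (256,156). The closed fingertips are near (254,212), behind the peg and clear of the cake at (313,190).

```bash
python3 - <<'E'
from h import *
a=np.load("w1.npy");s=dict(tcp_pos=a[:3],ee_rot=a[3:].reshape(3,3))
im=cv2.imread("pics/w1.png");g=cv2.cvtColor(im,cv2.COLOR_BGR2GRAY)
hub0=np.array([.587,.0256])
# disc edge: left arc where white -> darker, sample radially from the projected hub
c=proj("wrist",[[*hub0,.085]],s)[0];pts=[]
for t in np.radians(np.arange(100,262,4)):
    rr=np.arange(90,160,.5);q=c+rr[:,None]*[np.cos(t),np.sin(t)]
    v=cv2.remap(g,q[:,0].astype('f4')[None],q[:,1].astype('f4')[None],1)[0].astype(float)
    d=v[4:]-v[:-4];i=np.argmin(d)
    if q[i+2,1]>3 and q[i+2,1]<205: pts.append(q[i+2])
W=ray("wrist",pts,.085,s)[:,:2]
for _ in range(3):
    A=np.c_[2*W,np.ones(len(W))];x=np.linalg.lstsq(A,(W**2).sum(1),rcond=None)[0];hub=x[:2];R=np.sqrt(x[2]+hub@hub)
    e=abs(np.linalg.norm(W-hub,axis=1)-R);W=W[e<max(.002,np.median(e)*2)]
print("hub",hub,R,len(W))
print("rings centre",ray("wrist",[[153.5,136]],.085,s)[0])
m=(g[140:175,240:275]<50).astype('uint8');n,l,st,ce=cv2.connectedComponentsWithStats(m);i=1+np.argmax(st[1:,4]);print(st[i],ce[i]+[240,140])
P=ray("wrist",[ce[i]+[240,140]],.113,s)[0,:2];print("peg",P,np.linalg.norm(P-hub),np.degrees(np.arctan2(*(P-hub)[::-1])))
E
```

```text
hub [ 0.60196851 -0.05234206] 0.07046356071506883 13
rings centre [0.58385707 0.02534191 0.085     ]
[  8   7  17  20 265] [255.49056604 156.29811321]
peg [0.56134658 0.12060217] 0.17765091094050262 103.21828635517367
```

```bash
python3 -m handwheel '[[[0,0,0,0,0,0.042,0],[0,0,0,0,0,0.042,0],[0,0,0,0,0,0.042,0],[0,0,0,0,0,0,0],[0,0,0,0,0,0,0]]]'
```

```text
time_s: 2.45
tcp_pos: [0.5877, 0.1268, 0.0974]
ee_rot: [[-0.925, -0.379, 0.0], [-0.379, 0.925, -0.001], [0.0, -0.001, -1.0]]
wrist_force: [-0.1, 0.6, 0.8]
gripper_width: 0.0
gripper_force: 0.0
```

```bash
python3 -m handwheel '[[[0,0,0,0.010,0,0,0],[0,0,0,0.018,0,0,0],[0,0,0,0.018,0,0,0],[0,0,0,0.018,0,0,0],[0,0,0,-0.004,0,0,0],[0,0,0,0,0,-0.03,0],[0,0,0,0,0,-0.035,0]]]'; python3 - <<'E'
from h import *
out=[]
for i in range(3):
    for n in("top","scene","wrist"):
        s=r.sense();im=cams.capture(n)
        cv2.imwrite(f"pics/a_{n}{i}.png",im[:,:,::-1])
        out.append((n,i,s["time_s"]))
        if n=="wrist": np.save(f"a_{i}.npy",np.r_[s["tcp_pos"],s["ee_rot"].ravel()])
print(out)
a=np.hstack([cv2.imread(f"pics/a_{n}0.png") for n in("top","scene")]);b=np.hstack([cv2.imread("pics/a_wrist0.png"),cv2.imread("pics/a_wrist2.png")])
cv2.imwrite("pics/m1.png",cv2.resize(np.vstack([a,b]),(800,600),interpolation=cv2.INTER_AREA))
E
```

```text
time_s: 3.15
tcp_pos: [0.5321, 0.1049, 0.1634]
ee_rot: [[-0.925, -0.38, 0.001], [-0.38, 0.925, -0.0], [-0.001, -0.0, -1.0]]
wrist_force: [1.0, -0.2, 0.7]
gripper_width: 0.005
gripper_force: 0.0
[('top', 0, 3.15), ('scene', 0, 3.2), ('wrist', 0, 3.25), ('top', 1, 3.3), ('scene', 1, 3.35), ('wrist', 1, 3.4), ('top', 2, 3.45), ('scene', 2, 3.5), ('wrist', 2, 3.55)]
```

View pics/m1.png

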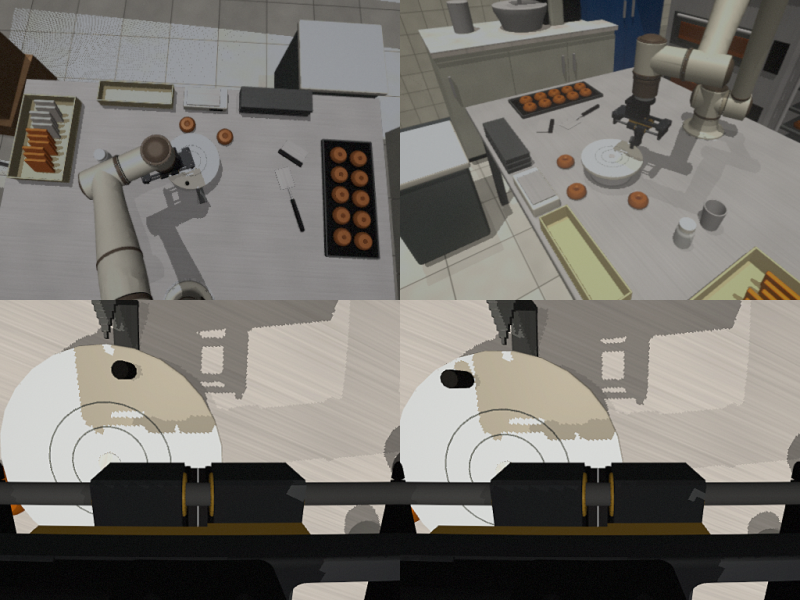

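The flick worked: the peg is off the finger and running past the pointer. In the wrist views it is at about (157,90) and then (73,101) in full-size pixels, with the pointer at about (160,30). Next I measure hub, pointer and speed.

```bash
cat >> h.py <<'E'
def pegang(im,s,hub,n="wrist",zc=.100):
    g=im.max(2);hh,ww=g.shape
    m=(g<50).astype('uint8');N,l,st,ce=cv2.connectedComponentsWithStats(m);best=None
    for i in range(1,N):
        if st[i,4]<(120 if n=="wrist" else 8): continue
        P=ray(n,[ce[i]],zc,s)[0,:2]-hub;rr=np.linalg.norm(P)
        if abs(rr-.098)<.006 and st[i,4]<900 and (best is None or abs(rr-.098)<abs(best[1]-.098)): best=(np.degrees(np.arctan2(P[1],P[0])),rr,ce[i],st[i,4])
    return best
def ringhub(im,s,hub0,n="wrist"):
    g=cv2.cvtColor(im,cv2.COLOR_BGR2GRAY);bh=cv2.morphologyEx(g,cv2.MORPH_BLACKHAT,np.ones((7,7)))
    y,x=np.nonzero((bh>25)&(g>60));W=ray(n,np.c_[x,y],.085,s)[:,:2]
    best=[]
    for r0 in(.040,.066):
        h=np.array(hub0,float);R=r0
        for tol in(.006,.004,.002,.0015,.0015):
            w=W[abs(np.linalg.norm(W-h,axis=1)-R)<tol]
            if len(w)<20:break
            A=np.c_[2*w,np.ones(len(w))];q=np.linalg.lstsq(A,(w**2).sum(1),rcond=None)[0];h=q[:2];R=np.sqrt(q[2]+h@h)
        best.append((h,R,len(w)))
    return best
E
python3 - <<'E'
from h import *
def S(f): a=np.load(f);return dict(tcp_pos=a[:3],ee_rot=a[3:].reshape(3,3))
for f,p in(("w1","w1"),("a_0","a_wrist0"),("a_1","a_wrist1"),("a_2","a_wrist2")):
    s=S(f+".npy");im=cv2.imread(f"pics/{p}.png")
    print(f,ringhub(im,s,[.585,.0255]),pegang(im,s,np.array([.585,.0255])))
im=cv2.imread("pics/a_wrist2.png")
cv2.imwrite("pics/crop2.png",cv2.resize(im[0:120,60:220],None,fx=5,fy=5,interpolation=cv2.INTER_NEAREST))
E
```

```text
w1 [(array([0.58561694, 0.02574711]), np.float64(0.03989464370517113), 601), (array([0.58566173, 0.02573104]), np.float64(0.06488894088882219), 994)] (np.float64(102.88246429435493), np.float64(0.0983955809822287), array([255.49056604, 156.29811321]), np.int32(265))
a_0 [(array([0.58573144, 0.02568083]), np.float64(0.03995122379786645), 465), (array([0.58591039, 0.02580428]), np.float64(0.06496180011711145), 732)] (np.float64(-173.25504104021928), np.float64(0.09743935107979036), array([158.09328969,  89.45662848]), np.int32(611))
a_1 [(array([0.58590303, 0.02566509]), np.float64(0.04001891330330235), 412), (array([0.58596814, 0.02568721]), np.float64(0.06495806233532657), 763)] (np.float64(-155.55238845519625), np.float64(0.09741681470249881), array([112.81818182,  91.86229947]), np.int32(748))
a_2 [(array([0.58579919, 0.02566141]), np.float64(0.04002462327832387), 385), (array([0.58591095, 0.02571406]), np.float64(0.06494647413883142), 785)] (np.float64(-138.48474494194102), np.float64(0.09802758851365558), array([ 72.58705882, 100.90470588]), np.int32(850))
```

View pics/crop2.png

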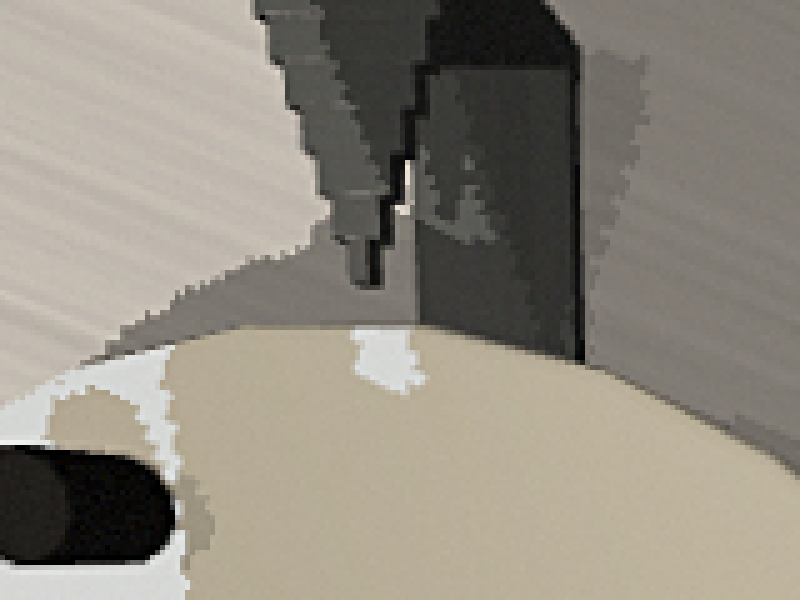

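The pointer tip is at about crop (364,285), which is pixel (132.8, 57). The ring fits put the hub at (0.5858, 0.0257).

```bash
python3 - <<'E'
from h import *
hub=np.array([.5858,.0257])
def S(f): a=np.load(f);return dict(tcp_pos=a[:3],ee_rot=a[3:].reshape(3,3))
s=S("a_2.npy")
P=ray("wrist",[[132.8,56.5]],.078,s)[0,:2]-hub;print("tip",np.linalg.norm(P),np.degrees(np.arctan2(P[1],P[0])))
im=cv2.imread("pics/top0.png")
po=ray("top",[[260.4,259.6]],.078)[:,:2]-hub;print("post top",np.linalg.norm(po),np.degrees(np.arctan2(po[0,1],po[0,0])))
for i in range(3):
    print(pegang(cv2.imread(f"pics/a_wrist{i}.png"),S(f"a_{i}.npy"),hub)[:2])
E
```

```text
tip 0.12555573873266854 -159.94864862380004
post top 0.18278000741430528 -159.72797711740554
(np.float64(-173.1940142293751), np.float64(0.09825735985551422))
(np.float64(-155.6393114296743), np.float64(0.09822797200326629))
(np.float64(-138.70549322690673), np.float64(0.09875990880998876))
```

Pointer direction is -159.9°. The disc turned at about 2.0 rad/s at t=3.4, so the next pass comes at about 7.25 s at 1.24 rad/s, and that is where I brake. First I move to hover inside the peg's circle and check the finger shape.

```bash
python3 -m handwheel '[[[0,0,0,-0.010,-0.017,0,0],[0,0,0,-0.010,-0.017,0,0],[0,0,0,0,0,0.02,0],[0,0,0,0,0,0,0]]]'; python3 - <<'E'
from h import *
hub=np.array([.5858,.0257])
for i in range(4):
    s=r.sense();im=cams.capture("scene" if i==3 else "wrist")[:,:,::-1].copy()
    if i<3: print(s["time_s"],s["tcp_pos"],pegang(im,s,hub))
cv2.imwrite("pics/b_w.png",im)
x,y=proj("scene",[s["tcp_pos"]])[0].astype(int);print(x,y)
cv2.imwrite("pics/crop3.png",cv2.resize(im[y-70:y+50,x-80:x+80],None,fx=5,fy=5,interpolation=cv2.INTER_CUBIC))
E
```

```text
time_s: 4.0
tcp_pos: [0.5616, 0.0802, 0.1383]
ee_rot: [[-0.926, -0.379, -0.007], [-0.379, 0.926, -0.002], [0.007, 0.001, -1.0]]
wrist_force: [-0.9, -1.2, -0.2]
gripper_width: 0.005
gripper_force: 0.0
4.0 [0.5615899  0.08022714 0.13827946] None
4.05 [0.56227854 0.08061515 0.13971739] None
4.1 [0.5629981  0.08095711 0.14086295] None
290 190
```

View pics/crop3.png

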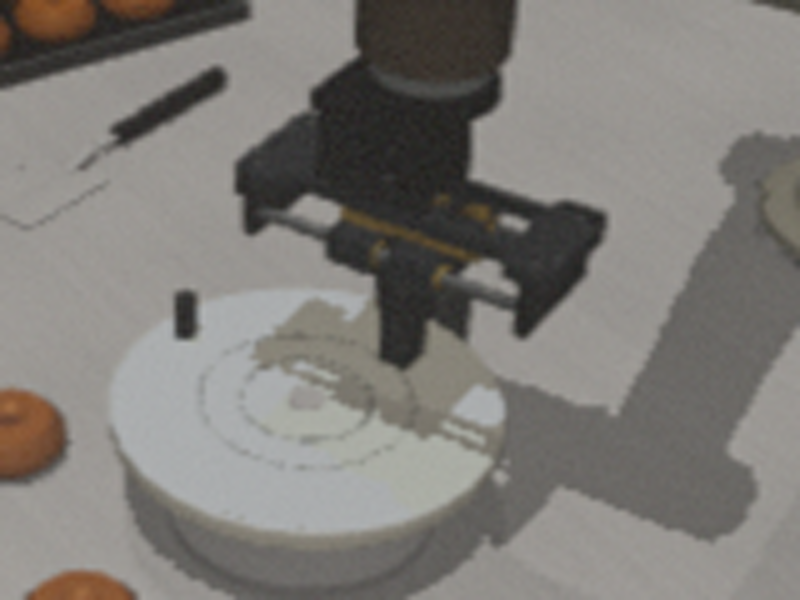

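The fingers are long and slim, and the gripper body sits well above the peg's 30 mm. I have about 3 s before the pass, so I'm rehearsing the short descent in the air to learn the arm's response.

```bash
cat > rd.py <<'E'
from h import *
import sys
hub=np.array([.5858,.0257]);n=int(sys.argv[1]);cam=sys.argv[2]
s=r.sense();print(round(s["time_s"],3),s["tcp_pos"].round(4),s["wrist_force"].round(1))
for i in range(n):
    s0=r.sense();im=cams.capture(cam)[:,:,::-1].copy();s=r.sense()
    cv2.imwrite(f"pics/{cam}_{s0['time_s']:.2f}.png",im)
    p=pegang(im,s0,hub) if cam=="wrist" else None
    print(round(s0["time_s"],3),p and (round(p[0],2),round(p[1],4),p[3]),"->",round(s["time_s"],3),s["tcp_pos"].round(4),s["joint_velocities"][1:3].round(2),s["wrist_force"].round(1))
E
python3 -m handwheel '[[[0,0,0,0,0,0.015,0],[0,0,0,0,0,0.015,0],[0,0,0,0,0,0,0],[0,0,0,0,0,0,0],[0,0,0,0,0,0,0],[0,0,0,0,0,0,0]]]' | head -2; python3 rd.py 2 scene; python3 -m handwheel '[[[0,0,0,0,0,0.006,0]]]'|head -2; python3 rd.py 3 scene
```

```text
time_s: 4.8
tcp_pos: [0.564, 0.0815, 0.1126]
4.8 [0.564  0.0815 0.1126] [0.3 0.2 0. ]
4.8 None -> 4.85 [0.5638 0.0814 0.1124] [ 0.16 -0.22] [-0.1 -0.6  0.5]
4.85 None -> 4.9 [0.5638 0.0813 0.1122] [ 0.21 -0.25] [0.1 0.5 0.6]
time_s: 5.0
tcp_pos: [0.5642, 0.0815, 0.1065]
5.0 [0.5642 0.0815 0.1065] [0.5 0.8 0.1]
5.0 None -> 5.05 [0.5631 0.0812 0.1047] [ 0.35 -0.75] [ 0.4  0.  -0.3]
5.05 None -> 5.1 [0.5628 0.081  0.1047] [-0.13  0.33] [-0.2  0.2 -0.3]
5.1 None -> 5.15 [0.563 0.081 0.105] [-0.23  0.48] [ 0.7 -0.2 -0.6]
```

```bash
python3 -m handwheel '[[[0,0,0,0,0,0.003,0],[0,0,0,0,0,0.003,0],[0,0,0,0,0,0.003,0],[0,0,0,0,0,0.003,0],[0,0,0,0,0,0.003,0],[0,0,0,0,0,0.002,0],[0,0,0,0,0,0.001,0],[0,0,0,0,0,0,0],[0,0,0,0,0,0,0],[0,0,0,0,0,0,0],[0,0,0,0,0,0,0]]]' | head -2; python3 rd.py 2 wrist
```

```text
time_s: 6.25
tcp_pos: [0.5635, 0.0812, 0.0877]
6.25 [0.5635 0.0812 0.0877] [ 0.7  0.8 -0.3]
6.25 None -> 6.3 [0.5635 0.0812 0.0877] [-0.01 -0.02] [-0.8  1.   0.1]
6.3 None -> 6.35 [0.5635 0.0813 0.0877] [-0.02  0.07] [ 0.5 -0.4 -0. ]
```

```bash
python3 rd.py 2 wrist; ls pics | grep wrist_
```

```text
6.35 [0.5635 0.0813 0.0877] [ 0.5 -0.4 -0. ]
6.35 None -> 6.4 [0.5635 0.0812 0.0876] [ 0.05 -0.01] [ 0.3 -0.1  0.5]
6.4 None -> 6.45 [0.5634 0.0812 0.0876] [ 0.09 -0.06] [0.6 0.3 0.2]
wrist_6.25.png
wrist_6.30.png
wrist_6.35.png
wrist_6.40.png
```

View pics/wrist_6.40.png

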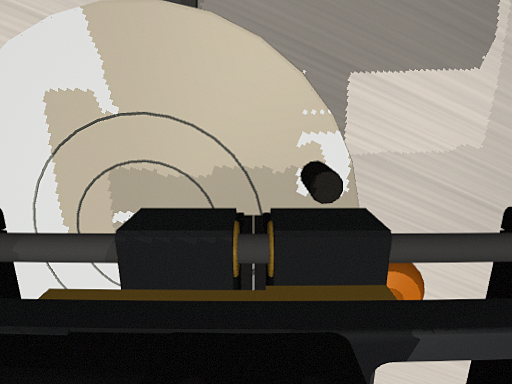

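The peg is clearly visible at about (322,182). My blob-size limit was rejecting it, so I'm recomputing from the saved pictures.

```bash
sed -i 's/st\[i,4\]<900/st[i,4]<2500/' h.py; python3 - <<'E'
from h import *
from scipy.optimize import brentq
s=r.sense();s["tcp_pos"]=np.array([.5635,.0812,.0877]);print(s["time_s"],s["ee_rot"][:,2])
for t in("6.30","6.35","6.40"):
    im=cv2.imread(f"pics/wrist_{t}.png");h=ringhub(im,s,[.5858,.0257]);print(t,h[1]);p=pegang(im,s,np.array([.5858,.0257]));print(p)
    p2=pegang(im,s,h[1][0]);print(p2 and p2[:2])
th=lambda t,w:20*(w+2.4)*(1-np.exp(-.05*t))-2.4*t
for w in(1.98,2.0,2.02):
    print(w,[round(-155.64+np.degrees(th(t-3.4,w))-0,1) for t in(6.3,6.35,6.4)],3.4+brentq(lambda t:th(t,w)-np.radians(360-159.95+155.64),2,6))
E
```

```text
6.45 [ 9.76126183e-05  6.13165249e-05 -9.99999993e-01]
6.30 (array([0.58610301, 0.0257304 ]), np.float64(0.0650885881773464), 1194)
None
None
6.35 (array([0.58608251, 0.02572985]), np.float64(0.065073203568505), 1218)
None
None
6.40 (array([0.58614707, 0.0257256 ]), np.float64(0.06510265372742428), 1209)
(np.float64(130.87872699873822), np.float64(0.09894205600013542), array([321.71061093, 181.97588424]), np.int32(1244))
(np.float64(131.0400526812227), np.float64(0.09915023865083408))
1.98 [np.float64(123.0), np.float64(127.0), np.float64(131.0)] 7.3402181614475355
2.0 [np.float64(126.1), np.float64(130.2), np.float64(134.1)] 7.281517366696886
2.02 [np.float64(129.2), np.float64(133.3), np.float64(137.3)] 7.224861795619066
```

```bash
python3 rd.py 2 wrist; python3 -m handwheel '[[[0,0,0,0,0,0,0],[0,0,0,0,0,0,0]]]' | head -1; python3 rd.py 3 wrist
```

```text
6.45 [0.5634 0.0812 0.0876] [0.6 0.3 0.2]
6.45 (np.float64(134.85), np.float64(0.0989), np.int32(1206)) -> 6.5 [0.5634 0.0812 0.0876] [-0.05 -0.07] [-0.2 -0.8  0.1]
6.5 (np.float64(138.78), np.float64(0.0988), np.int32(1181)) -> 6.55 [0.5634 0.0812 0.0876] [ 0.03 -0.09] [ 0.4 -0.  -0.3]
time_s: 6.75
6.75 [0.5634 0.0812 0.0875] [-0.5  0.1  0.2]
6.75 (np.float64(158.36), np.float64(0.0991), np.int32(1045)) -> 6.8 [0.5634 0.0812 0.0875] [-0.   -0.08] [ 0.5  0.2 -0.1]
6.8 (np.float64(162.41), np.float64(0.0991), np.int32(1075)) -> 6.85 [0.5634 0.0812 0.0876] [ 0.05 -0.07] [-0.2 -0.7 -0.5]
6.85 (np.float64(166.34), np.float64(0.099), np.int32(1134)) -> 6.9 [0.5634 0.0812 0.0875] [-0.1  -0.07] [-0.3  0.2 -0. ]
```

```bash
python3 - <<'E'
import numpy as np
from scipy.signal import lsim
from scipy.optimize import least_squares
t=np.linspace(0,.3,301)
def resp(w,z,d): 
    u=np.interp(t,[0,.1,.3],[0,d,d]);return lsim(([w*w],[1,2*z*w,w*w]),u,t)[1]
f=least_squares(lambda p:resp(*p,6)[[100,150,200,250]]-[5.7,7.5,7.5,7.2],[25,.3]);print(f.x,f.fun)
y=resp(*f.x,7);print([(g,t[np.argmax(y>g)]) for g in(4.5,5,5.25,5.5)],y[[50,80,90,100]])
from numpy import degrees as D
T=np.array([6.4,6.45,6.5,6.75,6.8,6.85]);A=np.array([130.88,134.85,138.78,158.36,162.41,166.34])
A2=A+D(.188)/2*(T-6.6)**2;c=np.polyfit(T-6.6,A2,1)
tt=np.linspace(7.2,7.4,401);a=np.polyval(c,tt-6.6)-D(.188)/2*(tt-6.6)**2;print(c,"pass",tt[np.argmax(a>200.05)])
E
```

```text
[27.62812626  0.24959231] [-1.71283403 -0.03830047 -0.01160756 -1.44635225]
[(4.5, np.float64(0.099)), (5, np.float64(0.10400000000000001)), (5.25, np.float64(0.107)), (5.5, np.float64(0.109))] [0.86358789 2.83136271 3.70565486 4.65169363]
[ 78.97380629 146.80627087] pass 7.3085
```

The pass is predicted at 7.308 s. I raise slightly, settle, then descend on the 7.2–7.3 s row so that contact comes at about 7.285.

```bash
python3 -m handwheel '[[[0,0,0,0,0,-0.0023,0],[0,0,0,0,0,0,0],[0,0,0,0,0,0,0],[0,0,0,0,0,0.006,0],[0,0,0,0,0,0.002,0]]]'; python3 rd.py 3 wrist
```

```text
time_s: 7.4
tcp_pos: [0.5667, 0.0823, 0.0853]
ee_rot: [[-0.924, -0.382, 0.008], [-0.382, 0.924, 0.001], [-0.008, -0.002, -1.0]]
wrist_force: [-2.9, 2.0, 20.1]
gripper_width: 0.007
gripper_force: 10.2
7.4 [0.5667 0.0823 0.0853] [-2.9  2.  20.1]
7.4 (np.float64(-164.52), np.float64(0.0991), np.int32(1964)) -> 7.45 [0.5671 0.0824 0.0854] [-0.01 -0.19] [-0.6  0.8 13.5]
7.45 (np.float64(-164.91), np.float64(0.0991), np.int32(1967)) -> 7.5 [0.5669 0.0824 0.0854] [-0.09 -0.16] [-0.8  1.  13.2]
7.5 (np.float64(-164.69), np.float64(0.0991), np.int32(1966)) -> 7.55 [0.5668 0.0823 0.0854] [-0.04 -0.05] [-0.1  1.  13.6]
```

The disc is stopped with 13.5 N on it. The blob area has doubled, so the angle reading may be biased by a merged dark region; I'm looking before judging.

```bash
python3 - <<'E'
from h import *
im=cv2.imread("pics/wrist_7.50.png");cv2.imwrite("pics/crop4.png",cv2.resize(im[0:120,60:220],None,fx=5,fy=5,interpolation=cv2.INTER_NEAREST))
s=r.sense();hub=np.array([.5860,.0257])
print(ringhub(im,s,[.5858,.0257])[1])
u=np.array([np.cos(np.radians(-159.95)),np.sin(np.radians(-159.95))])
for q in([*(hub+.098*u),.115],[*(hub+.098*u),.085],[*(hub+.126*u),.078]): print((proj("wrist",[q],s)[0]-[60,0])*5)
E
```

```text
(array([0.58584523, 0.02570726]), np.float64(0.065007955002769), 1272)
[250.74855128  96.16826266]
[387.6225394  178.38573895]
[ 403.15160467 -113.73104916]
```

View pics/crop4.png

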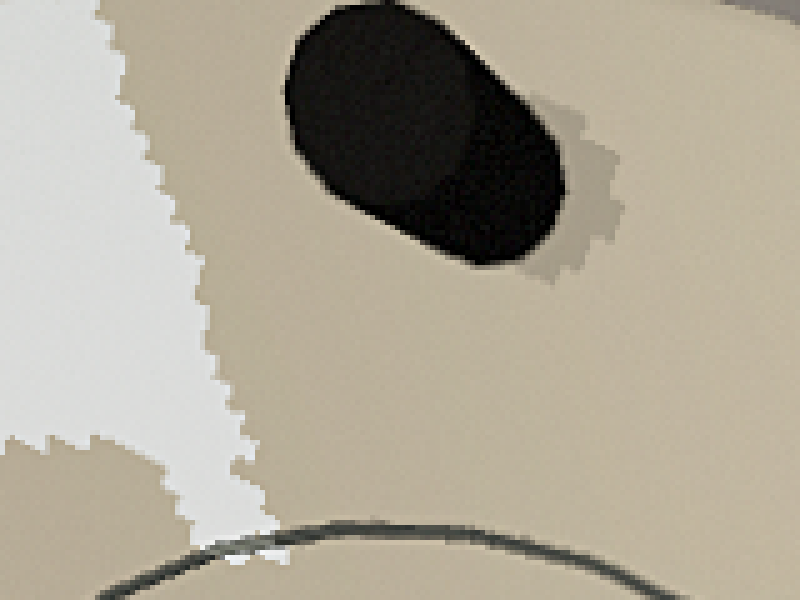

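```bash
python3 - <<'E'
from h import *
hub=np.array([.5859,.0257])
s=r.sense();print(s["time_s"],s["ee_rot"][:,2])
for p,z in(([136,20.6],.115),([157,37],.085)):
    P=ray("wrist",[p],z,s)[0,:2]-hub;print(np.linalg.norm(P),np.degrees(np.arctan2(P[1],P[0])))
for n in("top","scene"):
    im=cams.capture(n)[:,:,::-1].copy();cv2.imwrite(f"pics/s_{n}.png",im)
im=cv2.imread("pics/s_scene.png");x,y=proj("scene",[[*hub,.085]])[0].astype(int)
for a in(-165,-160):
    u=np.array([np.cos(np.radians(a)),np.sin(np.radians(a))]);print(a,proj("scene",[[*(hub+.098*u),.115]])[0],proj("scene",[[*(hub+.098*u),.085]])[0],"tip",proj("scene",[[*(hub+.126*u),.078]])[0])
g=im.max(2);m=(g<60).astype('uint8');N,l,st,ce=cv2.connectedComponentsWithStats(m)
for i in range(1,N):
    if 15<st[i,4]<300 and abs(ce[i][0]-x)<60 and abs(ce[i][1]-y)<60: print(st[i],ce[i])
E
```

```text
7.55 [ 0.00816189  0.00161765 -0.99996538]
0.09819581931948877 -165.88126051722023
0.0980410392074537 -165.45958365753208
-165 [291.70203391 176.84966154] [290.91605968 184.62999169] tip [295.9341282  182.69020586]
-160 [289.44621266 175.84410345] [288.69926162 183.61155878] tip [293.1150541  181.41499573]
[233 134  22  14  73] [243.79452055 140.79452055]
[274 182  26  27 257] [286.24124514 193.78599222]
```

Peg is at -165.6°, 5.6° short. The finger slid 3.5 mm along -x as the arm gave under the pressing load and dragged the disc back with it, so a slow straight lift should relax that. I hold for a full second first, then lift slowly and measure.

```bash
python3 -m handwheel '[[[0,0,0,0,0,0,0],[0,0,0,0,0,0,0],[0,0,0,0,0,0,0],[0,0,0,0,0,0,0],[0,0,0,0,0,0,0],[0,0,0,0,0,0,0],[0,0,0,0,0,0,0],[0,0,0,0,0,0,0],[0,0,0,0,0,0,0]]]' | sed -n '1,2p;4p'; python3 -m handwheel '[[[0,0,0,0,0,-0.001,0],[0,0,0,0,0,-0.001,0],[0,0,0,0,0,-0.001,0],[0,0,0,0,0,-0.001,0],[0,0,0,0,0,-0.001,0],[0,0,0,0,0,-0.001,0],[0,0,0,0,0,-0.002,0],[0,0,0,0,0,-0.01,0],[0,0,0,0,0,-0.03,0],[0,0,0,0,0,-0.03,0],[0,0,0,0,0,0,0]]]'| sed -n '1,2p;6p'; python3 - <<'E'
from h import *
hub=np.array([.5859,.0257])
s=r.sense();im=cams.capture("wrist")[:,:,::-1].copy();cv2.imwrite("pics/c_w.png",im)
for z in(.1,.095,.105):print(pegang(im,s,hub,zc=z))
s2=r.sense();im=cams.capture("wrist")[:,:,::-1].copy();print(s2["time_s"],pegang(im,s2,hub))
g=im.max(2);p=pegang(im,s2,hub)
E
```

```text
time_s: 8.55
tcp_pos: [0.5668, 0.0823, 0.0854]
wrist_force: [-1.1, 1.5, 12.9]
time_s: 9.65
tcp_pos: [0.5664, 0.0821, 0.1653]
gripper_force: 0.0
(np.float64(-156.64558109590385), np.float64(0.0987187854406582), array([163.17485549,  55.35693642]), np.int32(692))
(np.float64(-155.87368507827696), np.float64(0.0994863948394865), array([163.17485549,  55.35693642]), np.int32(692))
(np.float64(-157.42943040286158), np.float64(0.09796937218194209), array([163.17485549,  55.35693642]), np.int32(692))
9.7 (np.float64(-156.38565839039865), np.float64(0.09862917415341334), array([161.12642045,  57.89630682]), np.int32(704))
```

```bash
python3 -m handwheel '[[[0,0,0,0,0,0,0],[0,0,0,0,0,0,0],[0,0,0,0,0,0,0]]]'| sed -n '1,2p'; python3 rd.py 1 wrist; python3 -m handwheel '[[[0,0,0,0,0,0,0],[0,0,0,0,0,0,0],[0,0,0,0,0,0,0]]]'| sed -n '1,2p';python3 rd.py 2 wrist; ls -t pics|head -1
python3 - <<'E'
import cv2,glob,os
f=sorted(glob.glob("pics/wrist_*.png"),key=os.path.getmtime)[-1]
cv2.imwrite("pics/crop5.png",cv2.resize(cv2.imread(f)[0:120,90:250],None,fx=5,fy=5,interpolation=cv2.INTER_NEAREST))
E
```

```text
time_s: 10.05
tcp_pos: [0.563, 0.081, 0.1589]
10.05 [0.563  0.081  0.1589] [-0.8  0.2 -0.3]
10.05 (np.float64(-155.45), np.float64(0.0986), np.int32(726)) -> 10.1 [0.5631 0.0811 0.1591] [-0.14  0.26] [0.8 0.  0. ]
time_s: 10.4
tcp_pos: [0.5634, 0.0812, 0.1598]
10.4 [0.5634 0.0812 0.1598] [0.2 0.1 0.4]
10.4 (np.float64(-155.36), np.float64(0.0986), np.int32(725)) -> 10.45 [0.5635 0.0812 0.1598] [0.   0.03] [ 0.1  0.1 -0.6]
10.45 (np.float64(-155.35), np.float64(0.0986), np.int32(721)) -> 10.5 [0.5634 0.0812 0.1598] [-0.14  0.03] [-0.  -0.1  0.8]
wrist_10.45.png
```

View pics/crop5.png

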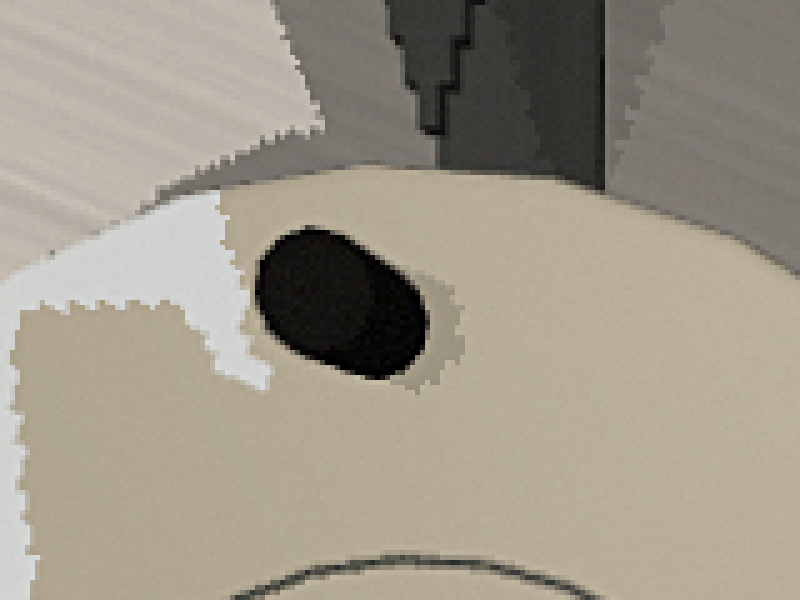

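The disc is at rest again at -155.4°, 4.5° past the pointer, because it was dragged on as I lifted. That does not meet the task, so I redo the whole thing properly: a new flick, a free pass, then a brake. This time I press on the line where the arm's give acts radially and puts no torque on the disc. First, I move behind the peg.

```bash
python3 -m handwheel '[[[0,0,0,0.032,-0.0106,0,0],[0,0,0,0.032,-0.0106,0,0],[0,0,0,0.032,-0.0105,0,0],[0,0,0,0,0,0.021,0],[0,0,0,0,0,0.021,0],[0,0,0,0,0,0.021,0],[0,0,0,0,0,0,0],[0,0,0,0,0,0,0],[0,0,0,0,0,0,0]]]'| sed -n '1,4p'; python3 rd.py 2 wrist
```

```text
time_s: 11.4
tcp_pos: [0.4876, 0.0157, 0.098]
ee_rot: [[-0.925, -0.38, 0.002], [-0.38, 0.925, 0.0], [-0.002, -0.0, -1.0]]
wrist_force: [-0.2, 0.3, 0.0]
11.4 [0.4876 0.0157 0.098 ] [-0.2  0.3  0. ]
11.4 None -> 11.45 [0.4876 0.0157 0.098 ] [-0.13 -0.16] [ 0.4 -0.3  0.1]
11.45 None -> 11.5 [0.4875 0.0157 0.098 ] [-0.   -0.36] [1.1 0.8 0.3]
```

```bash
python3 -m handwheel '[[[0,0,0,-0.0022,-0.0098,0,0],[0,0,0,-0.0042,-0.0185,0,0],[0,0,0,-0.0042,-0.0185,0,0],[0,0,0,-0.004,-0.0176,0,0],[0,0,0,0.001,0.004,0,0],[0,0,0,0,0,-0.03,0],[0,0,0,0,0,-0.035,0],[0,0,0,-0.011,0.0225,0,0],[0,0,0,-0.011,0.0225,0,0],[0,0,0,0,0,0,0]]]'| sed -n '1,4p'; python3 rd.py 2 scene
```

```text
time_s: 12.5
tcp_pos: [0.5257, 0.0167, 0.1625]
ee_rot: [[-0.924, -0.383, 0.002], [-0.383, 0.924, 0.001], [-0.002, 0.0, -1.0]]
wrist_force: [-0.3, -0.1, 0.0]
12.5 [0.5257 0.0167 0.1625] [-0.3 -0.1  0. ]
12.5 None -> 12.55 [0.5253 0.0157 0.1622] [ 0.28 -0.63] [-0.1 -0.7  0.6]
12.55 None -> 12.6 [0.5251 0.0151 0.162 ] [ 0.3  -0.39] [ 0.1 -0.3 -0.5]
```

```bash
cat >> h.py <<'E'
def pegtop(im,s,hub):
    p=pegang(im,s,hub)
    if p is None: return None
    m=(im.max(2)<50).astype('uint8');l=cv2.connectedComponents(m)[1];x,y=p[2].astype(int)
    pts=np.argwhere(l==l[y,x])[:,::-1].astype(np.float32)
    c,R,o=camT("wrist",s);nad=proj("wrist",[[o[0],o[1],0]],s)[0]
    e=(p[2]-nad)/np.linalg.norm(p[2]-nad);K=c["camera_matrix"][0,0]
    q=(pts-p[2])@e;out=[]
    for z,end,sg in((.115,q.max()+.5,-1),(.085,q.min()-.5,1)):
        rad=.008*K/(o[2]-z);P=ray("wrist",[p[2]+e*(end+sg*rad)],z,s)[0,:2]-hub
        out+=[round(np.degrees(np.arctan2(P[1],P[0])),2),round(np.linalg.norm(P),4)]
    return out
E
python3 - <<'E'
from h import *
hub=np.array([.5859,.0257]);s0=r.sense();R=np.array([[-.925,-.38,0],[-.38,.925,0],[0,0,-1.]])
for f,t in(("6.40",[.5635,.0812,.0877]),("6.50",[.5634,.0812,.0876]),("6.75",[.5634,.0812,.0875]),("6.85",[.5634,.0812,.0875]),("7.50",[.5669,.0824,.0854]),("10.45",[.5635,.0812,.1598])):
    s=dict(tcp_pos=np.array(t),ee_rot=R if f!="7.50" else np.array([[-.924,-.382,.008],[-.382,.924,.001],[-.008,-.002,-1.]]))
    im=cv2.imread(f"pics/wrist_{f}.png");print(f,pegang(im,s,hub)[:2],pegtop(im,s,hub))
E
sed -i 's/p=pegang(im,s0,hub) if cam=="wrist" else None/p=pegang(im,s0,hub) if cam=="wrist" else None;q=pegtop(im,s0,hub) if p else None/; s/p and (round(p\[0\],2),round(p\[1\],4),p\[3\])/p and round(p[0],2),q/' rd.py
python3 -m handwheel '[[[0,0,0,0,0,0,0],[0,0,0,0,0,0,0],[0,0,0,0,0,0,0],[0,0,0,0,0,0,0],[0,0,0,0,0,0,0],[0,0,0,0,0,0,0],[0,0,0,0,0,0,0],[0,0,0,0,0,0,0],[0,0,0,0,0,0,0],[0,0,0,0,0,0,0]]]'| sed -n '1,2p'; python3 rd.py 8 wrist
```

```text
6.40 (np.float64(130.92071502491814), np.float64(0.09901015632669205)) [np.float64(132.48), np.float64(0.0978), np.float64(131.06), np.float64(0.0989)]
6.50 (np.float64(138.83053472099382), np.float64(0.09892116377078478)) [np.float64(140.06), np.float64(0.098), np.float64(139.06), np.float64(0.0987)]
6.75 (np.float64(158.38361717905747), np.float64(0.09919289216406636)) [np.float64(158.59), np.float64(0.0981), np.float64(158.54), np.float64(0.0984)]
6.85 (np.float64(166.36687941831585), np.float64(0.09911069684084703)) [np.float64(166.07), np.float64(0.0986), np.float64(165.84), np.float64(0.0982)]
7.50 (np.float64(-164.70924006099494), np.float64(0.09910911132661303)) [np.float64(-165.49), np.float64(0.0984), np.float64(-165.64), np.float64(0.0982)]
10.45 (np.float64(-155.36010516461903), np.float64(0.0986260781220936)) [np.float64(-155.9), np.float64(0.0981), np.float64(-155.88), np.float64(0.0981)]
time_s: 13.6
tcp_pos: [0.5254, 0.0147, 0.1618]
13.6 [0.5254 0.0147 0.1618] [-0.1 -0.   0.3]
13.6 None None -> 13.65 [0.5255 0.0147 0.1619] [-0.04 -0.  ] [-0.3 -0.1  0.3]
13.65 None None -> 13.7 [0.5255 0.0147 0.1618] [-0.01 -0.07] [-0.3 -0.3 -0. ]
13.7 None None -> 13.75 [0.5255 0.0147 0.1619] [-0.07  0.05] [ 0.6 -1.1 -0.4]
13.75 None None -> 13.8 [0.5255 0.0147 0.1619] [ 0.06 -0.02] [-0.4 -0.   0.8]
13.8 None None -> 13.85 [0.5255 0.0147 0.1619] [-0.    0.01] [-0.1 -0.1 -0.3]
13.85 None None -> 13.9 [0.5255 0.0147 0.1618] [0.07 0.06] [-0.3  1.   0.3]
13.9 None None -> 13.95 [0.5254 0.0147 0.1618] [ 0.02 -0.1 ] [-0.3 -0.4 -0.1]
13.95 None None -> 14.0 [0.5255 0.0147 0.1619] [-0.01 -0.05] [-1.5 -0.1  0.1]
```

```bash
python3 rd.py 10 wrist | awk '{print $1,$2,$3,$4,$5,$6}'
```

```text
14.0 [0.5255 0.0147 0.1619] [-1.5 -0.1
14.0 None None -> 14.05 [0.5254
14.05 None None -> 14.1 [0.5255
14.1 None None -> 14.15 [0.5254
14.15 None None -> 14.2 [0.5254
14.2 156.08 [np.float64(157.6), np.float64(0.0982), np.float64(155.62), np.float64(0.0982)]
14.25 161.36 [np.float64(162.98), np.float64(0.0984), np.float64(161.04), np.float64(0.0981)]
14.3 166.68 [np.float64(168.03), np.float64(0.0985), np.float64(166.42), np.float64(0.0979)]
14.35 171.93 [np.float64(173.21), np.float64(0.0986), np.float64(171.77), np.float64(0.0977)]
14.4 177.19 [np.float64(178.25), np.float64(0.0987), np.float64(177.08), np.float64(0.0976)]
14.45 -177.67 [np.float64(-176.91), np.float64(0.0987), np.float64(-177.75), np.float64(0.0975)]
```

```bash
python3 rd.py 7 wrist | awk '{print $1,$2,$3,$4,$5,$6}'
```

```text
14.5 [0.5255 0.0147 0.1619] [-0.5 -0.3
14.5 -172.45 [np.float64(-171.89), np.float64(0.0987), np.float64(-172.4), np.float64(0.0975)]
14.55 -167.22 [np.float64(-166.97), np.float64(0.0988), np.float64(-167.24), np.float64(0.0971)]
14.6 -162.07 [np.float64(-162.15), np.float64(0.0986), np.float64(-162.08), np.float64(0.0974)]
14.65 -156.87 [np.float64(-157.2), np.float64(0.0985), np.float64(-156.93), np.float64(0.0975)]
14.7 -151.78 [np.float64(-152.42), np.float64(0.0986), np.float64(-151.77), np.float64(0.0974)]
14.75 -146.66 [np.float64(-147.49), np.float64(0.0985), np.float64(-146.6), np.float64(0.0974)]
14.8 -141.71 [np.float64(-142.61), np.float64(0.0982), np.float64(-141.69), np.float64(0.0975)]
```

Free pass confirmed at about 14.62 s at 1.79 rad/s. The next pass should come at about 19.36 s at 0.90 rad/s. Now I descend to a 5 mm hover inside the peg circle.

```bash
python3 -m handwheel '[[[0,0,0,0,0,0.012,0],[0,0,0,0,0,0.012,0],[0,0,0,0,0,0.012,0],[0,0,0,0,0,0.012,0],[0,0,0,0,0,0.012,0],[0,0,0,0,0,0.006,0],[0,0,0,0,0,0.003,0],[0,0,0,0,0,0.002,0],[0,0,0,0,0,0,0],[0,0,0,0,0,0,0],[0,0,0,0,0,0,0],[0,0,0,0,0,0,0]]]'| sed -n '1,3p'; python3 -m handwheel '[[[0,0,0,0,0,0,0],[0,0,0,0,0,0,0],[0,0,0,0,0,0,0],[0,0,0,0,0,0,0],[0,0,0,0,0,0,0],[0,0,0,0,0,0,0],[0,0,0,0,0,0,0],[0,0,0,0,0,0,0],[0,0,0,0,0,0,0],[0,0,0,0,0,0,0],[0,0,0,0,0,0,0],[0,0,0,0,0,0,0]]]'| sed -n '1,3p'; python3 rd.py 1 wrist
```

```text
time_s: 16.05
tcp_pos: [0.5256, 0.0147, 0.0912]
ee_rot: [[-0.925, -0.38, 0.001], [-0.38, 0.925, 0.0], [-0.001, -0.0, -1.0]]
time_s: 17.25
tcp_pos: [0.5254, 0.0147, 0.0909]
ee_rot: [[-0.925, -0.38, -0.0], [-0.38, 0.925, -0.0], [0.0, -0.0, -1.0]]
17.25 [0.5254 0.0147 0.0909] [-0.1 -0.   0.5]
17.25 None None -> 17.3 [0.5255 0.0147 0.0909] [-0.1  -0.05] [-0.6 -0.5 -0.8]
```

```bash
python3 -m handwheel '[[[0,0,0,0,0,0,0],[0,0,0,0,0,0,0],[0,0,0,0,0,0,0],[0,0,0,0,0,0,0],[0,0,0,0,0,0,0],[0,0,0,0,0,0,0],[0,0,0,0,0,0,0],[0,0,0,0,0,0,0],[0,0,0,0,0,0,0],[0,0,0,0,0,0,0],[0,0,0,0,0,0,0],[0,0,0,0,0,0,0]]]'| sed -n '1,2p'; python3 rd.py 5 wrist| awk '{print $1,$2,$3,$4,$5,$6}'
```

```text
time_s: 18.5
tcp_pos: [0.5254, 0.0147, 0.0908]
18.5 [0.5254 0.0147 0.0908] [ 1.3
18.5 None None -> 18.55 [0.5255
18.55 None None -> 18.6 [0.5255
18.6 None None -> 18.65 [0.5255
18.65 None None -> 18.7 [0.5254
18.7 None None -> 18.75 [0.5255
```

```bash
python3 rd.py 3 wrist| awk '{print $1,$2,$3,$4,$5,$6}'
```

```text
18.75 [0.5255 0.0147 0.0909] [0.5 0.1
18.75 None None -> 18.8 [0.5255
18.8 None None -> 18.85 [0.5255
18.85 None None -> 18.9 [0.5255
```

```bash
python3 - <<'E'
from h import *
hub=np.array([.5859,.0257]);s=r.sense();print(s["time_s"])
for a in(165,173,180): print(a,proj("wrist",[[*(hub+.098*np.array([np.cos(np.radians(a)),np.sin(np.radians(a))])),z] for z in(.115,.085)],s).round())
for t in("18.75","18.80","18.85"):
    im=cv2.imread(f"pics/wrist_{t}.png");N,l,st,ce=cv2.connectedComponentsWithStats((im.max(2)<50).astype('uint8'))
    for i in range(1,N):
        if st[i,4]>150: print(t,st[i],ce[i].round(1),(ray("wrist",[ce[i]],.1,s)[0,:2]-hub).round(4))
E
```

```text
18.9
165 [[352. 217.]
 [336. 199.]]
173 [[329. 202.]
 [316. 186.]]
180 [[306. 191.]
 [297. 177.]]
18.75 [    0   201   512   183 62566] [249.1 307.7] [-0.0213  0.0027]
18.80 [    0   195   512    95 20882] [256.3 247. ] [-0.0572 -0.0078]
18.80 [    0   260   512   124 41799] [245.7 337.7] [-0.002   0.0083]
18.85 [    0   190   512   100 21062] [257.3 246.6] [-0.0576 -0.0074]
18.85 [    0   260   512   124 41786] [245.6 337.7] [-0.002   0.0083]
```

```bash
cat > base.py <<'E'
from h import *
import glob,sys
hub=np.array([.5859,.0257]);s=r.sense()
def f(im):
    m=(im.max(2)<50);m[205:]=0;m[:,:150]=0;m[:,420:]=0;m[:60]=0
    ys,xs=np.nonzero(m)
    y0=ys.min();rad=.008*313.4/(s["tcp_pos"][2]+.163-.086)
    k=ys<=y0+3;x=(xs[k].min()+xs[k].max())/2
    P=ray("wrist",[[x,y0-.5+rad]],.085,s)[0,:2]-hub
    return round(np.degrees(np.arctan2(P[1],P[0]))%360,2),round(np.linalg.norm(P),4)
for t in sys.argv[1:]: print(t,f(cv2.imread(f"pics/wrist_{t}.png")))
E
python3 rd.py 2 wrist|awk '{print $1,$2,$3,$4,$5,$6}'; python3 base.py 18.75 18.80 18.85 18.90 18.95
```

```text
18.9 [0.5255 0.0147 0.0909] [ 0.1
18.9 None None -> 18.95 [0.5255
18.95 None None -> 19.0 [0.5255
18.75 (np.float64(200.22), np.float64(0.1419))
18.80 (np.float64(200.12), np.float64(0.1419))
18.85 (np.float64(200.22), np.float64(0.1419))
18.90 (np.float64(200.22), np.float64(0.1419))
18.95 (np.float64(200.22), np.float64(0.1419))
```

```bash
sed -i 's/m\[:60\]=0/m[:125]=0;m[:,:270]=0/' base.py; python3 base.py 18.75 18.80 18.85 18.90 18.95; python3 - <<'E'
from h import *
hub=np.array([.5859,.0257]);s=r.sense()
for a in(170,185,190,195,200): print(a,proj("wrist",[[*(hub+.098*np.array([np.cos(np.radians(a)),np.sin(np.radians(a))])),z] for z in(.115,.085)],s).round())
E
```

```text
18.75 (np.float64(156.66), np.float64(0.0976))
18.80 (np.float64(159.69), np.float64(0.0976))
18.85 (np.float64(162.44), np.float64(0.0974))
18.90 (np.float64(165.3), np.float64(0.0973))
18.95 (np.float64(168.14), np.float64(0.0975))
170 [[338. 207.]
 [324. 191.]]
185 [[289. 185.]
 [283. 172.]]
190 [[271. 180.]
 [268. 168.]]
195 [[252. 177.]
 [252. 165.]]
200 [[233. 175.]
 [237. 164.]]
```

```bash
python3 rd.py 3 wrist|awk '{print $1,$2,$3,$4,$5,$6}'; python3 base.py 18.90 18.95 19.00 19.05 19.10
```

```text
19.0 [0.5255 0.0147 0.0909] [ 0.2
19.0 None None -> 19.05 [0.5255
19.05 None None -> 19.1 [0.5255
19.1 None None -> 19.15 [0.5255
18.90 (np.float64(165.32), np.float64(0.0973))
18.95 (np.float64(168.15), np.float64(0.0975))
19.00 (np.float64(170.89), np.float64(0.0972))
19.05 (np.float64(173.77), np.float64(0.0971))
19.10 (np.float64(176.47), np.float64(0.0973))
```

The pass is predicted at 19.545 s at 0.88 rad/s. Three idle rows take me to 19.45, then the press row.

```bash
python3 -m handwheel '[[[0,0,0,0,0,0,0],[0,0,0,0,0,0,0],[0,0,0,0,0,0,0],[0,0,0,0,0,0.0075,0],[0,0,0,0,0,0.001,0]]]'| sed -n '1,4p'; python3 rd.py 3 wrist
```

```text
time_s: 19.65
tcp_pos: [0.5267, 0.0142, 0.0853]
ee_rot: [[-0.924, -0.382, 0.002], [-0.382, 0.924, -0.002], [-0.001, -0.003, -1.0]]
wrist_force: [-6.7, -0.4, 23.1]
19.65 [0.5267 0.0142 0.0853] [-6.7 -0.4 23.1]
19.65 -160.44 [np.float64(-160.69), np.float64(0.099), np.float64(-160.46), np.float64(0.097)] -> 19.7 [0.5266 0.0143 0.0853] [-0.22 -0.13] [-4.7 -0.  17.9]
19.7 -160.51 [np.float64(-160.76), np.float64(0.099), np.float64(-160.53), np.float64(0.097)] -> 19.75 [0.5266 0.0144 0.0853] [-0.21 -0.03] [-4.4 -1.5 17.6]
19.75 -160.58 [np.float64(-160.83), np.float64(0.099), np.float64(-160.6), np.float64(0.097)] -> 19.8 [0.5266 0.0144 0.0853] [-0.08 -0.11] [-5.6 -1.  17.4]
```

Stopped at about -160.5°, 0.6° from the pointer. Holding for over a second.

```bash
python3 -m handwheel '[[[0,0,0,0,0,0,0],[0,0,0,0,0,0,0],[0,0,0,0,0,0,0],[0,0,0,0,0,0,0],[0,0,0,0,0,0,0],[0,0,0,0,0,0,0],[0,0,0,0,0,0,0],[0,0,0,0,0,0,0],[0,0,0,0,0,0,0],[0,0,0,0,0,0,0],[0,0,0,0,0,0,0],[0,0,0,0,0,0,0]]]'| sed -n '1,2p'; python3 rd.py 2 wrist
```

```text
time_s: 21.0
tcp_pos: [0.5266, 0.0144, 0.0853]
21.0 [0.5266 0.0144 0.0853] [-4.  -1.2 17.6]
21.0 -160.59 [np.float64(-160.84), np.float64(0.0991), np.float64(-160.61), np.float64(0.097)] -> 21.05 [0.5266 0.0144 0.0853] [0.   0.08] [-4.3 -0.5 18.8]
21.05 -160.6 [np.float64(-160.84), np.float64(0.099), np.float64(-160.61), np.float64(0.097)] -> 21.1 [0.5267 0.0144 0.0854] [ 0.   -0.04] [-4.5 -1.2 17.7]
```

Steady. Last time the lift rate caused the coast, so I release at only 0.25 mm per row.

```bash
for i in 1; do python3 -m handwheel '[[[0,0,0,0,0,-0.00025,0],[0,0,0,0,0,-0.00025,0],[0,0,0,0,0,-0.00025,0],[0,0,0,0,0,-0.00025,0],[0,0,0,0,0,-0.00025,0],[0,0,0,0,0,-0.00025,0],[0,0,0,0,0,-0.00025,0],[0,0,0,0,0,-0.00025,0],[0,0,0,0,0,-0.00025,0],[0,0,0,0,0,-0.00025,0],[0,0,0,0,0,-0.00025,0],[0,0,0,0,0,-0.00025,0]]]'| sed -n '1,2p;4p'; done; python3 rd.py 1 wrist
```

```text
time_s: 22.3
tcp_pos: [0.5262, 0.0149, 0.0855]
wrist_force: [1.3, 0.2, 2.4]
22.3 [0.5262 0.0149 0.0855] [1.3 0.2 2.4]
22.3 -161.25 [np.float64(-161.45), np.float64(0.0991), np.float64(-161.27), np.float64(0.0971)] -> 22.35 [0.5261 0.0149 0.0854] [ 0.09 -0.02] [2.3 0.9 2.3]
```

```bash
python3 -m handwheel '[[[0,0,0,0,0,0,0],[0,0,0,0,0,-0.0001,0],[0,0,0,0,0,-0.0001,0],[0,0,0,0,0,-0.0001,0],[0,0,0,0,0,-0.0001,0],[0,0,0,0,0,-0.0001,0],[0,0,0,0,0,-0.0001,0],[0,0,0,0,0,-0.0002,0],[0,0,0,0,0,-0.0002,0],[0,0,0,0,0,-0.0002,0],[0,0,0,0,0,-0.0003,0],[0,0,0,0,0,-0.0005,0]]]'| sed -n '1,2p;4p'; python3 rd.py 2 wrist
```

```text
time_s: 23.55
tcp_pos: [0.5253, 0.0146, 0.0873]
wrist_force: [0.4, -1.2, -0.1]
23.55 [0.5253 0.0146 0.0873] [ 0.4 -1.2 -0.1]
23.55 -161.04 [np.float64(-161.26), np.float64(0.099), np.float64(-161.07), np.float64(0.0972)] -> 23.6 [0.5254 0.0147 0.0874] [-0.01  0.05] [ 0.1 -0.1 -0. ]
23.6 -161.07 [np.float64(-161.28), np.float64(0.0989), np.float64(-161.09), np.float64(0.0971)] -> 23.65 [0.5255 0.0147 0.0874] [ 0.06 -0.02] [ 0.5 -0.6 -0.4]
```

Finger is off and the peg sits at -161.07°, about 1.1° from the pointer and steady. I lift straight up and check again from above.

```bash
python3 -m handwheel '[[[0,0,0,0,0,-0.005,0],[0,0,0,0,0,-0.015,0],[0,0,0,0,0,-0.03,0],[0,0,0,0,0,-0.03,0],[0,0,0,0,0,-0.02,0],[0,0,0,0,0,0,0],[0,0,0,0,0,0,0],[0,0,0,0,0,0,0],[0,0,0,0,0,0,0],[0,0,0,0,0,0,0]]]'| sed -n '1,2p;4p'; python3 rd.py 2 wrist
```

```text
time_s: 24.65
tcp_pos: [0.525, 0.0146, 0.1864]
wrist_force: [-0.6, 0.7, 1.3]
24.65 [0.525  0.0146 0.1864] [-0.6  0.7  1.3]
24.65 -161.11 [np.float64(-161.24), np.float64(0.0985), np.float64(-161.11), np.float64(0.0972)] -> 24.7 [0.5252 0.0146 0.1866] [-0.09  0.29] [-0.8 -0.5  0. ]
24.7 -161.1 [np.float64(-161.23), np.float64(0.0985), np.float64(-161.1), np.float64(0.0972)] -> 24.75 [0.5253 0.0146 0.1868] [-0.15  0.19] [-0.1  0.6  0.1]
```

```bash
python3 -m handwheel '[[[0,0,0,0,0,-0.03,0],[0,0,0,0,0,-0.02,0],[0,0,0,0.016,-0.04,0,0],[0,0,0,0.016,-0.04,0,0],[0,0,0,0.016,-0.04,0,0],[0,0,0,0.016,-0.04,0,0],[0,0,0,0.016,-0.04,0,0],[0,0,0,0.016,-0.04,0,0],[0,0,0,0,0,0,0],[0,0,0,0,0,0,0],[0,0,0,0,0,0,0],[0,0,0,0,0,0,0]]]'| sed -n '1,2p;4p'; python3 - <<'E'
from h import *
hub=np.array([.5859,.0257])
im=cams.capture("top");print(ray("top",[[0,0]],0)[0][:1]);p=pegang(im,None,hub,"top",.112);print(p)
for n in ("cakes",):
    a=cv2.imread("pics/top0.png")
    hs=[cv2.inRange(cv2.cvtColor(i,cv2.COLOR_BGR2HSV),(3,120,50),(20,255,255)) for i in(a,im[:,:,::-1].copy())]
    for m in hs:
        m[:140]=0;m[220:]=0;m[:,:175]=0;m[:,310:]=0
        N,l,st,ce=cv2.connectedComponentsWithStats(m);print([ce[i].round(1).tolist() for i in range(1,N) if st[i,4]>60])
r.finish_job()
E
```

```text
time_s: 25.95
tcp_pos: [0.528, -0.2427, 0.2374]
wrist_force: [0.1, 0.7, 0.7]
[1.38605843]
(np.float64(-160.30543667886343), np.float64(0.09952825842180706), array([252.5, 233.5]), np.int32(16))
[[239.4, 159.2], [287.6, 174.7], [191.5, 201.5]]
[[239.3, 159.3], [191.6, 201.5]]
the job is handed in; nothing more can be done
```

The job is handed in: on the second try the peg stopped about 1° from the pointer and stayed there after the hand left. On the first try it stopped about 5.6° short and crept to about 4.5° past as I lifted, so I repeated the whole sequence: new flick, free pass, brake, and over a second of pressing. Two of the three cakes are confirmed unmoved; my final check did not pick up the third, and I did not re-measure the cup, jar, spatula or scraper.

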